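# Slide a filled chocolate mould into the turn-over demoulder until its catches click

### The arm

A 6-joint arm with a two-finger parallel gripper is mounted at the origin on the work surface. World frame = base frame: x ahead of the robot, y to its left, z up, the work surface at z = 0. Lengths are in m, angles in rad, forces in N, time in s.
With the tool pointing down it reaches from about 0.325 to 1 m from the base axis. Payload 5.1 kg.
Tool frame: the origin (TCP) lies midway between the tips of the shut fingers; the grasp point (between the pads) lies 19 mm behind it (arm.pinch_z is the distance from the TCP to the grasp point, in m); z points along the fingers, y is the line along which they close (so a half turn about z gives the same grasp; the last joint's range is limited). The gripper opens to 85 mm and grips with 20 to 120 N. Pads are 22 mm wide; open, the fingers measure 114 mm over their backs; the gripper's body (76 mm by 85 mm) begins 54 mm behind the grasp point. The pads swing forward as they close: fully open they stand 13 mm farther back than shut.
Start: joints at [1.151, 0.124, 1.65, -0, 1.367, -0.083], TCP at [0.215, 0.613, 0.231] pointing down, gripper open.
Joint ranges: [-2.61, 2.61], [-1.02, 2.33], [0.03, 2.71], [-1.35, 4.49], [0.32, 2.68], [-2.91, 2.91]. Speed limits (rad/s): [2.57, 2.57, 3.14, 3.14, 3.14, 3.14].

### API

Orientations are given as [roll, pitch, yaw] about the fixed x, y, z axes, in that order (R = Rz(yaw) Ry(pitch) Rx(roll)).
In Python, from plant import arm gives the robot as it stands. The module is installed in compiled form; this text tells all that it offers.
- The arm moves only by the shell command python3 -m crank 'ROWS'. ROWS is JSON, a list of rows, each a list of 5 numbers: the shift along the tool's x, y, z in mm, then the turn about the tool's z in degrees, then the closure in counts, from 0 (fully open) to 255 (shut). A call has 1 to 10 rows; each row is the pose to reach, as a shift and turn from the pose commanded when the call began, along the tool's axes at that moment; what a row does not reach only later rows make up. A row lasts 1/12 s, in which the tool goes at most 41.7 mm and 7.16 degrees, less where a joint would pass 70% of its speed; a pose out of reach is approached as far as the arm can. A call with a gripper value outside its range is refused whole. The fingers move at their own pace and stop on an object; the grip force is fixed at half the most. Time passes only in rows, so rows that repeat a pose let the fingers close. It gives the time, the measured TCP pose, the force, the opening and the grip force at its end, in the units of the state.
- arm.state(): the state, without advancing time (a new reading comes with each control period).
- arm.capture(name): name is "scene" or "side" or "wrist"; returns a dict with "color" (384x512x3 uint8, red, green, blue), "mtx" (3x3 intrinsics, pixels), "cam_to_world" (4x4, takes a point from camera to world coordinates); the wrist camera has in their place "T_tool_cam" (4x4, takes a point from camera to tool coordinates, whose origin is the TCP and whose axes are the flange's). Camera axes: x right, y up, looking along -z (the intrinsics and any distortion apply to the point x, -y, -z); pixel columns grow to the right and rows downward; lengths in m; the calibration is good to about 2 mm. A picture is of the moment at which its call begins: read the wrist's pose just before it. There is no depth.
- arm.job_done(): hands the job in; it is judged then, once.
Trained networks look in the newest picture that a camera, given by its name, has taken for a name from the list of things; names that differ only in an ending like _2 or _b are one class to them, and where a whole thing is asked for, a point or a joint stands for the part that bears it (a point fixed in the world has none). Each returns a list of dicts, best first, with "confidence" (0 to 1); they miss things now and then, are a little off and sometimes report something else, mostly with a low value. They report only what shows in the picture. A call takes as long as a camera call.
- arm.boxes_of(camera, target): "xy" ([column, row] in pixels, amid what is visible of it).
- arm.landmark_of(camera, target): "xy" ([column, row] in pixels: a listed point, or the origin of a listed thing).
The state is a dict: "time": time; "q": joint angles; "joint_velocities": joint speeds; "joint_efforts": joint torques, N m; "ee_pos": TCP position; "tcp_rot": TCP orientation; "wrist_force": force on the tool from outside, world axes, zero at the start; "wrist_torque": the same for the moment, N m; "width": finger opening in m; "grip_force": force on a finger pad.
Only numpy, scipy, OpenCV 4.12 (cv2) and the standard library are available. Lean on these libraries where they do the work, as an engineer would, in place of code of your own. Each camera call takes 0.05 s, during which the arm holds its last target. There are 200 camera calls.

### The job

The filled three-bar mould lies crooked on the loading apron of the turn-over demoulder. Square it up and slide it level along the guides into the cradle, pushing on until both blue spring catches have clicked in behind it, so that it cannot slide back out when the cradle is turned over. Push gently, without ramming it into the end stop, leave the loose bars, bowl and tools around it alone, and take the gripper clear.

Things in the scene. Friction and masses are not known exactly. Their poses are not given: they have to be found in the camera images.
- demoulder: Turn-over demoulding machine fixed on the table. Origin on the table under the lane's centre line, where the flared mouth ends and the straight guides begin. x: the way the mould goes in, from loading apron to white rotator head; y: left of that way; z up. Flat steel bed 130 mm above the table, 210 mm wide, x = -380 (open end of the apron) to 420 mm. Head 200 mm high from x = 450 mm.
- lane_mouth (a point): Point on the bed, 130 mm above the demoulder's origin, same axes. Two 22 mm high steel flares, 220 mm apart 60 mm before this point, narrow to 139 mm here; from here on white straight guides, 10 mm high, 139 mm apart, run along the lane.
- channel (a point): Point on the bed in the lane's middle, 150 mm beyond lane_mouth. From here on a steel lip on each side, 26.5 mm above the bed, covers the outer 11 mm of the mould, so it can only be slid in from the apron.
- cradle_end (a point): Point on the bed in the lane's middle, 400 mm beyond lane_mouth. Near it is the cross-bar of an aluminium stop frame that also carries the catches. It bears two rubber-faced spring plungers: 18 mm travel, about 0.8 N per mm together, then a hard stop. The frame is clamped by black knobs somewhere else each run: the click must be felt or seen.
- mould: Polycarbonate mould full of set green bars, 275 mm long (x), 135 mm wide (y), 24 mm thick, corners rounded 5 mm, about 0.6 kg, slippery on the bed (friction about 0.25). Origin at the centre of its underside; its x points roughly the way it goes in, so its rear end is the face at x = -137.5 mm. Loose, flat on the apron. Too wide to grip: push it low on its rear end and sides.
- catch_left (a joint): Blue spring catch left (+y) of the lane: 50 mm arm on an upright pivot, 12 to 23 mm above the bed. 0 rad: sprung in, its tip 15 mm inside the edge of the mould's path (105 mm free between both tips); about 0.27: pushed out. The mould's front pushes both out (up to 13 N in all), they drag on its sides (4 N), then snap to 0 behind its rear end.
- catch_right (a joint): The same on the right (-y). The catch faces that hold the mould's rear end lie 55 to 95 mm beyond lane_mouth, unknown where in that range. The mould meets the plungers 6 mm before its rear end is level with the catch faces; the catches snap in about when it is level (the push falls off, then rises); the hard stop comes 12 mm further. Let go, the plungers press the mould back against the catches.
- bar0: Bottom bar of a loose stack of three green chocolate bars, each 118 x 78 x 9 mm, lying on the table. Leave alone.
- bar2: Top bar of that stack. Leave alone.
- mallet: Loose rubber mallet with wooden handle lying on the table. Leave alone.
- scraper: Loose scraper with blue handle lying on the table. Leave alone.
- bowl: Loose steel bowl, 110 mm across, 45 mm high, standing on the table. Leave alone.

How it is judged:
On the way, in this order (a step that is already met when the one before it is completed fails the run):
1. the mould is squared up and its front has entered between the straight guides (x of mould in the frame of demoulder between -0.12 and 0.1 m and angle between the x axis of mould and the x axis of demoulder, either way round below 0.05 rad), for 0.05 s.
2. the mould has pushed both catches aside (x of mould in the frame of demoulder above 0 m and value of joint each of catch_left, catch_right above 0.15 rad), for 0.05 s.
At the end, for the whole second after the job is handed in: The mould lies still and flat in the cradle, square in the guides (within 6 mm and 0.04 rad), its rear end past both catches (its origin beyond x = 185 mm of the demoulder), and both catches have sprung back in behind it (below 0.06 rad); the gripper is clear (x of mould in the frame of demoulder above 0.185 m and y of mould in the frame of demoulder between -0.006 and 0.006 m and z of mould in the frame of demoulder below 0.134 m and angle between the x axis of mould and the x axis of demoulder, either way round below 0.04 rad and angle between mould's own z axis and vertical below 0.03 rad and value of joint each of catch_left, catch_right below 0.06 rad and linear speed of mould below 0.01 m/s); the robot touches nothing.
It fails at once if the mould is pushed harder than 35 N (contact force between the fingers and mould above 35 N).
It fails at once if the mould is tipped more than 0.12 rad (angle between mould's own z axis and vertical above 0.12 rad).
It fails at once if the loose bars, bowl or tools are moved by more than 20 mm (distance of any of bar0, bar2, bowl, mallet, scraper from where it was at the start of the episode above 0.02 m).
It also fails if it takes over 64 s, if anything falls off the work surface, if the arm or the gripper's body presses on something with over 40 N, if the wrist force passes 120 N, or if a joint passes its speed limit or range.

## Working session

There is one attempt and no reset: what is moved stays moved. The work goes in short steps, Python scripts to look and compute and a shell command to move; the robot and the scene stay as the last step left them, time stands still between calls to the robot, and variables do not carry over. Pictures are saved under pics/ and viewed, at most 10 in all, crops included, and the job is handed in when it is done.

```bash
mkdir -p pics
cat > h.py <<'E'
import numpy as np, cv2
from plant import arm
from scipy.spatial.transform import Rotation as R
def shot(cam,name=None):
    s=arm.state(); c=arm.capture(cam)
    if 'cam_to_world' in c: T=np.array(c['cam_to_world'])
    else:
        W=np.eye(4); W[:3,:3]=R.from_euler('xyz',s['tcp_rot']).as_matrix() if len(s['tcp_rot'])==3 else R.from_quat(s['tcp_rot']).as_matrix()
        W[:3,3]=s['ee_pos']; T=W@np.array(c['T_tool_cam'])
    if name: cv2.imwrite(f'pics/{name}.png',c['color'][:,:,::-1])
    return np.array(c['mtx']),T,c
def p2w(K,T,xy,z):
    u,v=xy; d=np.linalg.inv(K)@[u,v,1]; d=T[:3,:3]@[d[0],-d[1],-d[2]]
    o=T[:3,3]; return o+d*(z-o[2])/d[2]
def w2p(K,T,p):
    q=np.linalg.inv(T)@np.append(p,1); q=K@[q[0],-q[1],-q[2]]; return q[:2]/q[2]
E
python3 - <<'E'
from h import *
print(arm.state())
for cam in('scene','side'):
    K,T,c=shot(cam,cam+'0'); print(cam,[k for k in c],K.tolist(),T[:3,3])
    for t,z in(('demoulder',0),('lane_mouth',.13),('channel',.13),('cradle_end',.13),('mould',.13),('catch_left',.147),('catch_right',.147)):
        for r in arm.landmark_of(cam,t)[:2]: print(t,np.round(r['xy']),round(r['confidence'],2),p2w(K,T,r['xy'],z).round(3))
E
```

```text
{'time': 0.0, 'q': array([ 1.15133972e+00,  1.24517836e-01,  1.65168755e+00, -1.38965194e-05,
        1.36750972e+00, -8.26257996e-02]), 'joint_velocities': array([ 0.00184647, -0.00071475, -0.00064965,  0.00077976, -0.0011199 ,
       -0.00041924]), 'joint_efforts': array([ 1.15320658e-03, -4.23635709e+01, -3.65443432e+01,  8.81853992e-06,
        7.33848021e-03, -5.17661221e-06]), 'ee_pos': array([0.21461699, 0.61289001, 0.23003678]), 'tcp_rot': array([-3.13947632e+00, -1.61611990e-04,  2.80476449e+00]), 'wrist_force': array([-0.37558445, -0.06821788, -0.58319611]), 'wrist_torque': array([ 0.00531918,  0.00939894, -0.00318735]), 'grip_force': 0.0, 'width': 0.08518324941077539}
scene ['color', 'mtx', 'cam_to_world'] [[426.56186833709927, 0.0, 250.0658460882958], [0.0, 426.56186833709927, 190.65257035785572], [0.0, 0.0, 1.0]] [ 1.223979   -0.00149654  1.01641373]
demoulder [247. 216.] 0.61 [0.485 0.041 0.   ]
demoulder [325. 152.] 0.39 [0.245 0.321 0.   ]
lane_mouth [249. 186.] 0.64 [0.478 0.051 0.13 ]
channel [303. 183.] 0.98 [0.48  0.197 0.13 ]
cradle_end [392. 174.] 0.59 [0.47  0.449 0.13 ]
mould [163. 194.] 0.81 [ 0.488 -0.181  0.13 ]Traceback (most recent call last):
  File "<stdin>", line 6, in <module>
ValueError: it knows: bar, bowl, channel, cradle_end, demoulder, lane_mouth, mallet, mould, scraper
```

```bash
python3 -c "
import cv2,numpy as np
print(cv2.imread('pics/scene0.png').shape)"
```

```text
(384, 512, 3)
```

View pics/scene0.png

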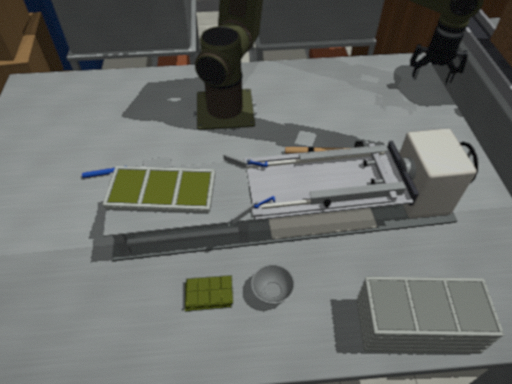

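Run:
```python
from h import *
K,T,c=shot('side','side0'); print(K[0,0],T.round(3).tolist())
for t,z in(('lane_mouth',.13),('channel',.13),('cradle_end',.13),('mould',.13)):
    for r in arm.landmark_of('side',t)[:2]: print(t,np.round(r['xy']),round(r['confidence'],2),p2w(K,T,r['xy'],z).round(3))
im=cv2.imread('pics/scene0.png'); a=cv2.resize(im[135:265,60:260],None,fx=4,fy=4,interpolation=cv2.INTER_CUBIC); cv2.imwrite('pics/s0c.png',a)
# green region fit at top height
K,T,c=shot('scene')
hsv=cv2.cvtColor(c['color'],cv2.COLOR_RGB2HSV)
m=cv2.inRange(hsv,(22,120,50),(45,255,255)); m[:,:90]=0;m[:150]=0;m[225:]=0;m[:,230:]=0
m=cv2.morphologyEx(m,cv2.MORPH_CLOSE,np.ones((9,9)))
pts=np.argwhere(m)[:,::-1]; print(len(pts),pts.min(0),pts.max(0))
W=np.array([p2w(K,T,p,.152)[:2] for p in pts],np.float32)
print(cv2.minAreaRect(W))
```

```text
444.01378665104835 [[0.724, 0.356, -0.59, -0.28], [-0.689, 0.348, -0.635, -0.763], [-0.021, 0.867, 0.498, 0.737], [0.0, 0.0, 0.0, 1.0]]
lane_mouth [258. 188.] 0.67 [0.481 0.055 0.13 ]
channel [228. 174.] 0.9 [0.477 0.186 0.13 ]
cradle_end [176. 153.] 0.74 [0.456 0.429 0.13 ]
mould [323. 221.] 0.89 [ 0.473 -0.19   0.13 ]
mould [306. 193.] 0.34 [ 0.553 -0.061  0.13 ]
3025 [109 170] [209 204]
((0.47864848375320435, -0.18671926856040955), (0.2517949044704437, 0.11066168546676636), 82.32184600830078)
```

View pics/s0c.png

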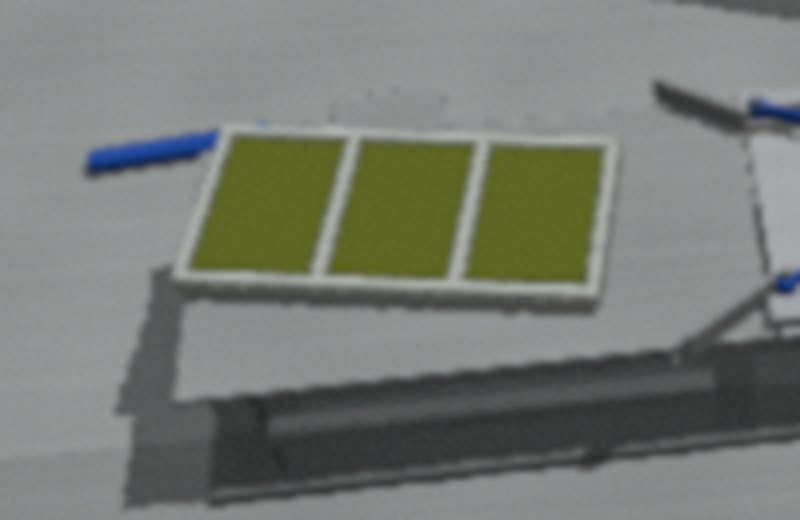

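View pics/side0.png

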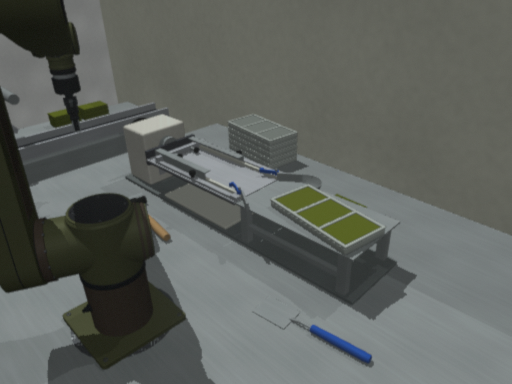

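```bash
python3 -m crank '[[-20,-30,-40,7,75],[-40,-60,-80,14,75],[-60,-90,-100,21,75],[-80,-120,-100,28,75],[-100,-150,-100,35,75],[-125,-190,-100,42,75],[-150,-225,-100,49,75],[-170,-255,-100,56,75],[-190,-285,-100,63,75],[-204,-310,-100,68.5,75]]'
cat >> h.py <<'E'
def to(x,y,z,yawdeg):
    s=arm.state(); M=R.from_euler('xyz',s['tcp_rot']).as_matrix()
    d=M.T@(np.array([x,y,z])-s['ee_pos'])*1000
    print('pos',s['ee_pos'].round(4),'yaw',np.degrees(s['tcp_rot'][2]).round(2),'w',round(s['width'],4),'need',d.round(1),'turn',round(np.degrees(s['tcp_rot'][2])-yawdeg,2))
E
python3 - <<'E'
from h import *
to(.44,-.05,.36,92)
K,T,c=shot('scene')
for a in([(103.75,235),(230,222.5)],[(253,210),(420,192)]): print([p2w(K,T,p,.13).round(3).tolist() for p in a])
E
```

```text
time: 1.43
ee_pos: [0.3051, 0.2512, 0.3316]
tcp_rot: [3.14, 0.0, 1.603]
wrist_force: [0.8, 0.3, 0.0]
width: 0.0601
grip_force: 0.0
pos [0.3051 0.2512 0.3316] yaw 91.85 w 0.0601 need [-305.4  125.2  -28.2] turn -0.15
[[0.606, -0.323, 0.13], [0.596, -0.008, 0.13]]
[[0.561, 0.053, 0.13], [0.541, 0.503, 0.13]]
```

```bash
python3 -m crank '[[-35,15,0,0,75],[-70,30,0,0,75],[-105,45,0,0,75],[-140,60,-10,0,75],[-175,75,-15,0,75],[-210,90,-20,0,75],[-245,105,-25,0,75],[-280,120,-28,0,75],[-305,130,-28,0,75],[-305,130,-28,0,75]]'
python3 - <<'E'
from h import *
to(.45,-.37,.36,92)
K,T,c=shot('wrist','w1'); print(T.round(3).tolist(),K[0,0])
for t,z in(('lane_mouth',.13),('channel',.13),('mould',.13)):
    for r in arm.landmark_of('wrist',t)[:2]: print(t,np.round(r['xy']),round(r['confidence'],2),p2w(K,T,r['xy'],z).round(3))
E
```

```text
time: 2.32
ee_pos: [0.4477, -0.0501, 0.3591]
tcp_rot: [-3.141, 0.001, 1.604]
wrist_force: [-1.1, -0.0, -0.4]
width: 0.0602
grip_force: 0.0
pos [ 0.4477 -0.0501  0.3591] yaw 91.9 w 0.0602 need [-319.8   -8.3   -0.5] turn -0.1
[[0.999, -0.032, -0.011, 0.446], [0.034, 0.949, 0.315, 0.031], [0.0, -0.315, 0.949, 0.503], [0.0, 0.0, 0.0, 1.0]] 312.72109366849844
lane_mouth [288.  67.] 0.78 [0.487 0.054 0.13 ]
lane_mouth [444.  50.] 0.63 [0.656 0.077 0.13 ]
mould [269. 257.] 0.61 [ 0.479 -0.185  0.13 ]
```

View pics/w1.png

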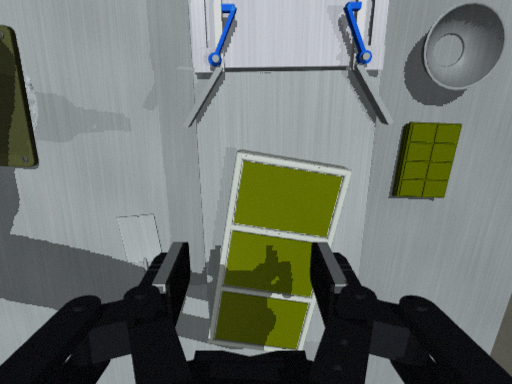

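Run:
```python
from h import *
K,T,c=shot('wrist')
def P(n,z,*ps): print(n,[p2w(K,T,p,z)[:2].round(4).tolist() for p in ps])
P('flare outer',.152,(190,125),(387,122)); P('flare inner end',.13,(222,70),(350,68))
P('white edge',.13,(195,70),(382,68)); P('tips',.153,(229,8),(353,5)); P('piv',.153,(215,58),(364,57))
P('mould',.154,(238,151),(351,170),(299,350),(209,341))
P('bed edge R',.13,(382,68),(364,230)); P('bed edge L',.13,(197,110),(208,250))
hsv=cv2.cvtColor(c['color'],cv2.COLOR_RGB2HSV)
m=cv2.inRange(hsv,(22,120,30),(45,255,255)); m[:,:205]=0;m[:,360:]=0
W=np.array([p2w(K,T,p,.152)[:2] for p in np.argwhere(m)[:,::-1] if p[1]<240],np.float32); print(cv2.minAreaRect(W))
```

```text
flare outer [[0.3797, -0.0064], [0.5968, 0.0055]]
flare inner end [[0.4125, 0.0528], [0.5547, 0.0605]]
white edge [[0.3825, 0.0516], [0.5903, 0.062]]
tips [[0.4207, 0.1092], [0.5427, 0.1167]]
piv [[0.4071, 0.063], [0.5609, 0.0701]]
mould [[0.4336, -0.033], [0.5641, -0.0499], [0.5277, -0.3136], [0.4007, -0.3026]]
bed edge R [[0.5903, 0.062], [0.6009, -0.1357]]
bed edge L [[0.3841, 0.0084], [0.3965, -0.1732]]
((0.4925652742385864, -0.1040102168917656), (0.09652213752269745, 0.11586502194404602), 82.51300048828125)
```

```bash
python3 -m crank '[[-32,-18,0,-1.1,75],[-64,-36,0,-1.1,75],[-97,-54,0,-1.1,75],[-129,-72,0,-1.1,75],[-161,-90,10,-1.1,75],[-194,-108,40,-1.1,75],[-226,-125,75,-1.1,75],[-226,-125,110,-1.1,75],[-226,-125,145,-1.1,75],[-226,-125,160,-1.1,75]]'
python3 -m crank '[[0,0,25,0,75],[0,0,45,0,75],[0,0,60,0,75],[0,0,65,0,75],[0,0,65,0,75]]'
python3 - <<'E'
from h import *
to(.39,-.28,.134,93)
K,T,c=shot('wrist','w2')
E
```

```text
time: 3.4
ee_pos: [0.328, -0.2744, 0.1933]
tcp_rot: [-3.136, -0.006, 1.628]
wrist_force: [-0.3, -0.0, -1.7]
width: 0.06
grip_force: 0.0
time: 3.82
ee_pos: [0.33, -0.2754, 0.133]
tcp_rot: [-3.14, -0.002, 1.63]
wrist_force: [-0.7, 0.1, 0.2]
width: 0.0599
grip_force: 0.0
pos [ 0.33   -0.2754  0.133 ] yaw 93.41 w 0.0599 need [-8.2 59.6 -1.1] turn 0.41
```

View pics/w2.png

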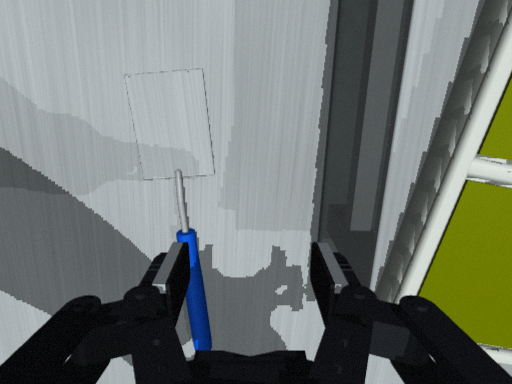

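```bash
python3 -m crank '[[0,6,0,0,75],[0,12,0,0,75],[0,18,0,0,75],[0,23,0,0,75],[0,28,0,0,75],[0,33,0,0,75],[0,38,0,0,75],[0,43,0,0,75],[0,48,0,0,75],[0,52,0,0,75]]'
cat >> h.py <<'E'
def pose():
    K,T,c=shot('scene')
    hsv=cv2.cvtColor(c['color'],cv2.COLOR_RGB2HSV)
    m=cv2.inRange(hsv,(22,120,40),(45,255,255)); m[225:]=0; m[:140]=0
    n,l,st,ce=cv2.connectedComponentsWithStats(m)
    out=[]
    for i in range(1,n):
        if st[i,4]<150: continue
        out.append((st[i,4],p2w(K,T,ce[i],.152)[:2].round(4).tolist()))
    print(out)
    m=cv2.morphologyEx(m,cv2.MORPH_CLOSE,np.ones((9,9)))
    W=np.array([p2w(K,T,p,.152)[:2] for p in np.argwhere(m)[:,::-1]],np.float32)
    r=cv2.minAreaRect(W); print('rect',np.round(r[0],4),np.round(r[1],4),round(r[2],2)); return r
E
python3 - <<'E'
from h import *
pose(); to(.39,-.28,.134,93); shot('scene','s2')
a=cv2.imread('pics/s2.png')[120:270,60:310]; cv2.imwrite('pics/s2c.png',cv2.resize(a,None,fx=3,fy=3,interpolation=cv2.INTER_CUBIC))
E
```

```text
time: 4.7
ee_pos: [0.3827, -0.2739, 0.1342]
tcp_rot: [-3.141, -0.0, 1.629]
wrist_force: [-1.0, -1.9, -0.5]
width: 0.0602
grip_force: 0.6
[(np.int32(889), [0.4973, -0.0915]), (np.int32(892), [0.4958, -0.1807]), (np.int32(903), [0.4942, -0.2699])]
rect [ 0.4931 -0.1807] [0.2513 0.1107] 89.16
pos [ 0.3832 -0.2739  0.1343] yaw 93.32 w 0.0606 need [-6.5  6.4  0.3] turn 0.32
```

View pics/s2c.png

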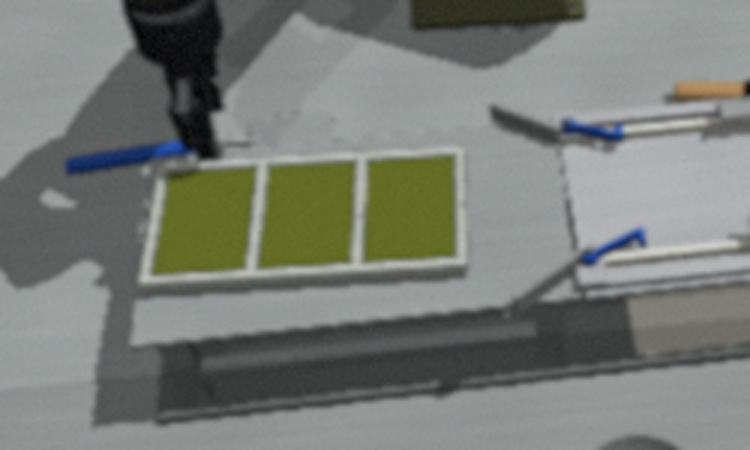

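```bash
python3 -m crank '[[0,4,0,0,75],[0,8,0,0,75],[0,9,0,0,75],[0,9,0,0,75]]'
python3 - <<'E'
from h import *
pose(); to(.37,-.28,.2,93)
E
```

```text
time: 5.13
ee_pos: [0.3916, -0.2734, 0.1344]
tcp_rot: [3.141, -0.0, 1.629]
wrist_force: [-0.1, -0.4, 0.1]
width: 0.0603
grip_force: 0.0
[(np.int32(879), [0.4985, -0.0888]), (np.int32(906), [0.5004, -0.178]), (np.int32(914), [0.5026, -0.2673])]
rect [ 0.498  -0.1781] [0.1105 0.2516] 1.47
pos [ 0.3915 -0.2734  0.1344] yaw 93.31 w 0.0603 need [ -5.4 -21.8 -65.7] turn 0.31
```

```bash
python3 -m crank '[[0,-12,0,0,75],[0,-20,-15,0,75],[0,-20,-45,0,75],[-30,-10,-60,0,75],[-60,20,-60,0,75],[-83,55,-60,0,75],[-83,90,-60,0.3,75],[-83,110,-40,0.3,75],[-83,110,-10,0.3,75],[-83,110,-2,0.3,75]]'
python3 - <<'E'
from h import *
K,T,c=shot('wrist','w3'); to(.5057,-.33,.135,93); pose()
E
```

```text
time: 6.02
ee_pos: [0.504, -0.3484, 0.1317]
tcp_rot: [-3.136, -0.005, 1.624]
wrist_force: [-1.5, 1.4, -1.1]
width: 0.0601
grip_force: 0.0
pos [ 0.5029 -0.3479  0.1309] yaw 93.02 w 0.0601 need [17.8  3.7 -4. ] turn 0.02
[(np.int32(880), [0.4984, -0.0888]), (np.int32(906), [0.5003, -0.178]), (np.int32(917), [0.5027, -0.2675])]
rect [ 0.498  -0.1782] [0.1108 0.2515] 1.54
```

View pics/w3.png

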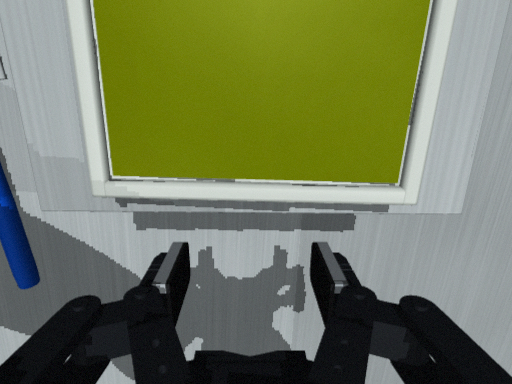

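```bash
python3 -m crank '[[6,1,-3,0,75],[12,2,-4,0,75],[17,3,-4,0,75],[22,4,-4,0,75],[28,4,-4,0,75],[35,4,-4,0,75],[42,4,-4,0,75],[49,4,-4,0,75],[56,4,-4,0,75],[63,4,-4,0,75]]'
python3 - <<'E'
from h import *
to(.485,.057,.135,93); pose(); print(arm.state()['wrist_force'])
E
```

```text
time: 6.95
ee_pos: [0.5064, -0.2862, 0.1404]
tcp_rot: [-3.142, 0.0, 1.623]
wrist_force: [0.0, -1.5, 0.2]
width: 0.0601
grip_force: 0.9
pos [ 0.5064 -0.2862  0.1404] yaw 93.01 w 0.0601 need [343.8  -3.4   5.3] turn 0.01
[(np.int32(871), [0.4904, -0.0518]), (np.int32(887), [0.4951, -0.1409]), (np.int32(919), [0.4994, -0.2297])]
rect [ 0.4926 -0.141 ] [0.1105 0.2511] 2.88
[-0.62807074  1.61116941  0.60867361]
```

```bash
python3 -m crank '[[8,-1,2,0,75],[17,-2,4,0,75],[26,-3,4,0,75],[35,-3,4,0,75],[44,-3,4,0,75],[53,-3,4,0,75],[62,-3,4,0,75],[70,-3,4,0,75],[78,-3,4,0,75],[86,-3,4,0,75]]'
python3 - <<'E'
from h import *
to(.485,.057,.135,93); pose()
E
```

```text
time: 7.83
ee_pos: [0.4993, -0.2013, 0.1365]
tcp_rot: [3.141, 0.003, 1.623]
wrist_force: [3.2, -13.8, -2.3]
width: 0.0604
grip_force: 7.1
pos [ 0.4993 -0.2013  0.1365] yaw 93.0 w 0.0604 need [258.7  -0.7   0.8] turn 0.0
[(np.int32(855), [0.4864, 0.0331]), (np.int32(870), [0.4902, -0.0561]), (np.int32(893), [0.4941, -0.1451])]
rect [ 0.4877 -0.0559] [0.1104 0.2512] 2.59
```

```bash
python3 -m crank '[[5,0,0,0,75],[10,0,0,0,75],[15,0,0,0,75],[21,0,0,0,75],[27,0,0,0,75],[33,0,0,0,75],[39,0,0,0,75],[45,0,0,0,75],[51,0,0,0,75],[57,0,0,0,75]]'
python3 - <<'E'
from h import *
to(.485,.057,.135,93); pose()
E
```

```text
time: 8.72
ee_pos: [0.4963, -0.1449, 0.1367]
tcp_rot: [3.141, 0.003, 1.623]
wrist_force: [1.3, -5.4, -1.3]
width: 0.0603
grip_force: 2.9
pos [ 0.4963 -0.1449  0.1367] yaw 92.97 w 0.0603 need [202.2  -0.9   1.1] turn -0.03
[(np.int32(838), [0.4832, 0.0895]), (np.int32(859), [0.4872, 0.0006]), (np.int32(874), [0.4914, -0.0883])]
rect [0.4847 0.0006] [0.1102 0.2507] 2.78
```

```bash
python3 -m crank '[[6,0,0,0,75],[13,0,0,0,75],[20,0,0,0,75],[27,0,0,0,75],[34,0,0,0,75],[41,0,0,0,75],[48,0,0,0,75],[55,0,0,0,75],[62,0,0,0,75],[69,0,0,0,75]]'
python3 -m crank '[[7,0,0,0,75],[14,0,0,0,75],[21,0,0,0,75],[28,0,0,0,75],[35,0,0,0,75],[42,0,0,0,75],[49,0,0,0,75],[56,0,0,0,75],[63,0,0,0,75],[70,0,0,0,75]]'
python3 - <<'E'
from h import *
to(.485,.057,.135,93); pose()
E
```

```text
time: 9.6
ee_pos: [0.4926, -0.0758, 0.1366]
tcp_rot: [3.141, 0.002, 1.623]
wrist_force: [1.0, -5.2, 0.1]
width: 0.0599
grip_force: 3.0
time: 10.43
ee_pos: [0.4889, -0.0059, 0.1366]
tcp_rot: [3.141, 0.003, 1.623]
wrist_force: [2.0, -6.0, -1.0]
width: 0.0603
grip_force: 3.0
pos [ 0.4889 -0.0059  0.1366] yaw 92.99 w 0.0603 need [63.1 -0.6  1.4] turn -0.01
[(np.int32(798), [0.4728, 0.2281]), (np.int32(835), [0.4803, 0.1395]), (np.int32(868), [0.4842, 0.05])]
rect [0.4775 0.1377] [0.1111 0.2543] 3.25
```

```bash
python3 -m crank '[[7,0,0,0,75],[14,0,0,0,75],[21,0,0,0,75],[28,0,0,0,75],[35,0,0,0,75],[42,0,0,0,75],[49,0,0,0,75],[56,0,0,0,75],[62,0,0,0,75],[68,0,0,0,75]]'
python3 -m crank '[[4,0,0,0,75],[8,0,0,0,75],[12,0,0,0,75],[15,0,0,0,75],[18,0,0,0,75],[21,0,0,0,75],[24,0,0,0,75],[27,0,0,0,75]]'
python3 - <<'E'
from h import *
to(.485,.057,.135,93); pose()
K,T,c=shot('wrist','w4');
E
```

```text
time: 11.32
ee_pos: [0.4852, 0.0618, 0.1365]
tcp_rot: [-3.142, 0.003, 1.623]
wrist_force: [0.6, -5.9, 0.1]
width: 0.06
grip_force: 3.1
time: 11.98
ee_pos: [0.4838, 0.0886, 0.1365]
tcp_rot: [-3.141, 0.003, 1.623]
wrist_force: [1.2, -6.5, 0.8]
width: 0.0601
grip_force: 3.2
pos [0.4838 0.0886 0.1365] yaw 93.01 w 0.0601 need [-31.6  -0.4   1.5] turn 0.01
[(np.int32(778), [0.4684, 0.323]), (np.int32(790), [0.4725, 0.234]), (np.int32(818), [0.4818, 0.1457])]
rect [0.4729 0.2322] [0.1104 0.2554] 3.51
```

View pics/w4.png

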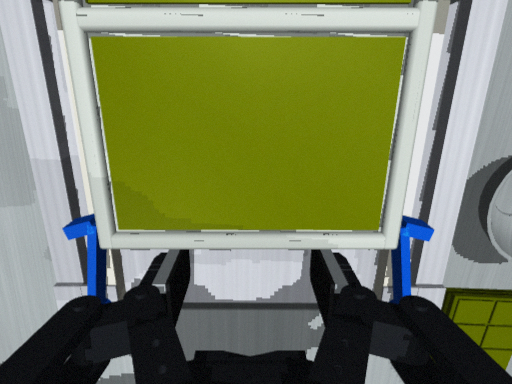

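```bash
python3 -m crank '[[2,0,0,0,75],[4,0,0,0,75],[6,0,0,0,75],[6,0,0,0,75]]'; python3 -m crank '[[1,0,0,0,75],[2,0,0,0,75],[2,0,0,0,75]]';python3 -m crank '[[1,0,0,0,75],[2,0,0,0,75],[2,0,0,0,75]]'
```

```text
time: 12.42
ee_pos: [0.4835, 0.095, 0.1365]
tcp_rot: [3.141, 0.001, 1.623]
wrist_force: [0.8, -4.4, 0.1]
width: 0.06
grip_force: 2.3
time: 12.67
ee_pos: [0.4832, 0.0979, 0.1364]
tcp_rot: [-3.141, -0.001, 1.623]
wrist_force: [-0.6, -0.4, 0.1]
width: 0.06
grip_force: 0.0
time: 12.92
ee_pos: [0.483, 0.0999, 0.1362]
tcp_rot: [-3.141, -0.0, 1.624]
wrist_force: [1.0, 0.1, 0.2]
width: 0.0602
grip_force: 0.0
```

Run:
```python
from h import *
pose()
K,T,c=shot('wrist','w5');
```

```text
[(np.int32(762), [0.4685, 0.3347]), (np.int32(777), [0.4728, 0.2456]), (np.int32(817), [0.4836, 0.1577])]
rect [0.474  0.2446] [0.1108 0.2541] 3.74
```

View pics/w5.png

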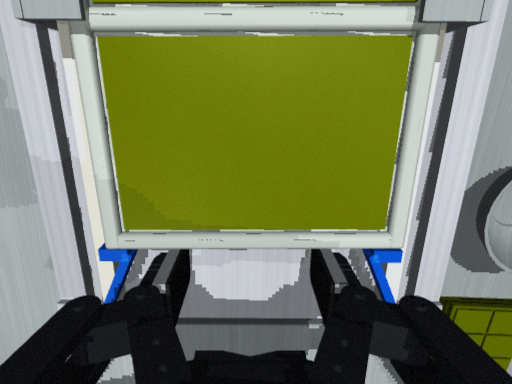

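```bash
python3 -m crank '[[-5,0,0,0,75],[-10,0,-10,0,75],[-15,0,-35,0,75],[-30,0,-65,0,75],[-60,0,-90,0,75],[-80,0,-100,0,75],[-80,0,-100,0,75]]'
python3 - <<'E'
from h import *
pose()
K,T,c=shot('wrist','w6')
a=c['color'][30:260,120:400,::-1]; cv2.imwrite('pics/w6c.png',cv2.resize(a,None,fx=2.5,fy=2.5,interpolation=cv2.INTER_CUBIC))
E
```

```text
time: 13.6
ee_pos: [0.4896, 0.0165, 0.2415]
tcp_rot: [3.134, 0.002, 1.62]
wrist_force: [1.0, 1.2, 0.4]
width: 0.0606
grip_force: 0.0
[(np.int32(766), [0.4685, 0.3348]), (np.int32(775), [0.4729, 0.2456]), (np.int32(841), [0.4825, 0.1568])]
rect [0.4745 0.2457] [0.111  0.2517] 3.5
```

View pics/w6c.png

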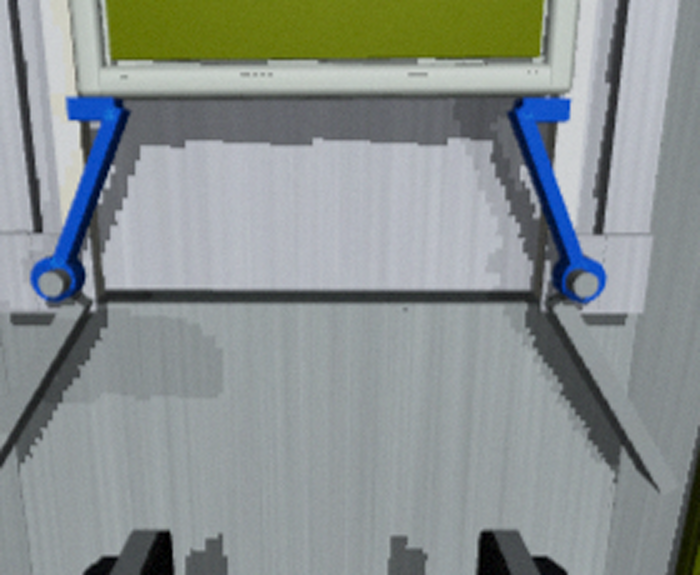

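The crop shows both blue hooks, at (95,108) and (540,108), swung in symmetrically behind the mould's rear edge. The mould is still and the gripper is clear.

```bash
python3 -m crank '[[0,0,-20,0,75],[0,0,-30,0,75],[0,0,-30,0,75],[0,0,-30,0,75]]'; python3 -c "
from plant import arm
print(arm.job_done())"
```

```text
time: 14.03
ee_pos: [0.4875, 0.0202, 0.2663]
tcp_rot: [3.141, -0.0, 1.624]
wrist_force: [-0.5, -0.1, 0.5]
width: 0.0599
grip_force: 0.0
the job is handed in; nothing more can be done
None
```

I squared up the mould and slid it into the cradle. Both catches snapped in behind it, the gripper is clear, and I handed the job in at about 14 s; the hand-in returned no verdict.

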